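Open the stylus case

ROBOT

A 6-joint arm with a two-finger parallel gripper is mounted at the origin on the work surface. World frame = base frame: x ahead of the robot, y to its left, z up, the work surface at z = 0. Lengths are in m, angles in rad, forces in N, time in s.
With the tool pointing down it reaches from about 0.425 to 0.95 m from the base axis. Payload 3.5 kg.
Tool frame: the origin (TCP) lies midway between the tips of the shut fingers; the grasp point (between the pads) lies 19 mm behind it; x points along the fingers, y is the direction in which the jaws open and shut, and the axes are right-handed (so a half turn about x gives the same grasp; the last joint's range is limited). The gripper opens to 85 mm and grips with 20 to 120 N. Pads are 22 mm wide; open, the fingers measure 114 mm over their backs; the gripper's body (76 mm by 85 mm) begins 54 mm behind the grasp point. The pads swing forward as they close: fully open they stand 13 mm farther back than shut.
Start: joints at [-1.432, 0.286, 1.577, -0, 1.279, -0.15], TCP at [0.192, -0.647, 0.231] pointing down, gripper open.
Joint ranges: [-2.77, 2.77], [-0.9, 2.22], [0.21, 2.48], [-1.53, 4.67], [0.24, 2.81], [-2.84, 2.84]. Speed limits (rad/s): [2.79, 2.79, 3.14, 3.14, 3.14, 3.14].

INTERFACE

Orientations are given as a unit quaternion [x, y, z, w].
In Python, from plant import ctrl, vision gives the robot as it stands. The module is installed in compiled form; this text tells all that it offers.
- The arm moves only by the tool play_rows, never from a script. Its arguments are lists of equal length, an entry for each row: "claw": the closure in counts, from 0 (fully open) to 255 (shut); "travel": the shift along the tool's x, y, z in m, a list of three; "dr": the turn, a rotation vector about the tool's x, y, z in rad, a list of three. In form: {"claw": [claw, ...], "travel": [[tx, ty, tz], ...], "dr": [[wx, wy, wz], ...]}. A call has 1 to 20 rows; each row is the pose to reach, as a shift and turn from the pose measured when the call began, along the tool's axes at that moment; what a row does not reach only later rows make up. A row lasts 1/10 s, in which the tool goes at most 50 mm and 8.59 degrees, less where a joint would pass 70% of its speed; a pose out of reach is approached as far as the arm can. A call with a gripper value outside its range is refused whole. The fingers move at their own pace and stop on an object; "force" is the grip in N (left out, the last holds). Time passes only in rows, so rows that repeat a pose let the fingers close. It gives the time, the measured TCP pose, the force and the opening at its end, in the units of the state.
- ctrl.get_state(): the state, without advancing time (a new reading comes with each control period).
- vision.read_camera(name): name is "scene" or "top" or "wrist"; returns a dict with "img" (480x640x3 uint8, red, green, blue), "range_z" (480x640 float32, m along the optical axis (not along the pixel's ray), 0 where there is no reading), "K" (3x3 intrinsics, pixels), "world_to_cam" (4x4, takes a point from world to camera coordinates). Camera axes: x right, y up, looking along -z (the intrinsics and any distortion apply to the point x, -y, -z); pixel columns grow to the right and rows downward; lengths in m; the calibration is good to about 2 mm. A picture is of the moment at which its call begins.
- ctrl.sign_off(): hands the job in, once; it reports no verdict.
The state is a dict: "time": time; "qpos": joint angles; "dq": joint speeds; "joint_efforts": joint torques, N m; "eef_pos": TCP position; "tcp_rot": TCP orientation; "contact_force": force on the tool from outside, world axes, zero at the start; "wrist_torque": the same for the moment, N m; "opening": opening from 0.0 (shut) to 1.0 (fully open).
Only numpy, scipy, OpenCV 4.12 (cv2) and the standard library are available. Lean on these libraries where they do the work, as an engineer would, in place of code of your own. Each camera call takes 0.05 s, during which the arm holds its last target.

TASK

Open the stylus case, the flat metal one with the release tab at its front: press the tab down so that the sprung lid pops up, then push the lid over until it rests fully open against its stop and leave it so. Do it by touch alone: pick nothing up, leave the case standing where it is, and do not disturb the other things on the table.

Things in the scene. Friction and masses are not known exactly. Their poses are not given: they have to be found in the camera images.
- case: Stylus case: loose 2.5 kg grey metal box, 130 mm deep (x), 200 wide (y), 55 high, plus a 12 mm aluminium lid. Origin: centre of its underside. x points from the front (release tab, towards the robot) to the rear (hinge), z up. Inside, foam and styli reach 40 mm above the table. A brass standoff stands about 80 mm to each side of the tab. The wooden box of like size has no tab.
- tab_pad (a point): Point to press, on top of the tab's finger pad: a dark steel plate 36 mm along case x, 34 wide, jutting from the middle of the case's front; at rest 47.5 mm above the table, 101 mm ahead of the case's centre, 26 ahead of the tab's pivot, 13 from the pad's front end. 23 mm behind it an upright with a hook, 74 mm high, holds the lid's edge; pressing the pad swings the hook off.
- tab (a joint): Release tab angle, rad: 0 at rest, grows as the pad is pressed down, stop at 0.30 (the point goes down about 8 mm). The lid comes free at about 0.2 (5 mm). Spring return: about 2.3 N on the pad to start, 6 N at the stop.
- lid (a joint): Lid angle, rad: 0 shut, grows as it opens, stop at 1.90 (19 degrees past upright; stays there by its weight). Once released a spring arm lifts it to about 0.8 in about half a second and no farther; from there it must be pushed, and let go before 1.57 (upright) it sinks back to 0.8. The hinge is damped; 1 to 3 N at the free edge moves it.
- lid_hinge (a point): Middle of the lid's hinge axis, which runs along case y: at the rear top edge of the case, 65 mm behind its centre, 55 mm above the table.
- lid_edge (a point): Middle of the lid's free (front) edge, on its underside, 130 mm from the hinge axis; it moves with the lid. Its height is 55 mm when shut, about 148 mm when popped up (0.8 rad). The lid is a flat plate, 130 x 200 x 12 mm; from this point it lies to the outer (upper) side.
- wood_box: Closed wooden box of gauge blocks without tab, 130 x 160 x 50 mm, 1.2 kg, loose. Bystander, only to be left alone. Origin at the centre of its underside.
- standoff_a: Brass standoff, grooved round pillar, 24 mm across, 75 mm tall, standing free near the case's front left corner (seen from the front). Bystander, only to be left alone. Origin at the centre of its underside.
- standoff_b: Brass standoff, grooved round pillar, 24 mm across, 60 mm tall, standing free near the case's front right corner (seen from the front). Bystander, only to be left alone. Origin at the centre of its underside.
- ring_gauge: Steel ring gauge, 56 mm across, 18 mm high, lying flat. Bystander, only to be left alone. Origin at the centre of its underside.
- steel_block: Ground steel block 70 x 60 x 45 mm. Bystander, only to be left alone. Origin at the centre of its underside.
- black_post: Black round post 34 mm across on a 68 mm foot, 120 mm tall. Bystander, only to be left alone. Origin at the centre of its underside.
- ref_sphere: White 25 mm reference ball on a thin stem and a 52 mm round foot, 85 mm tall. Bystander, only to be left alone. Origin at the centre of its underside.

How it is judged:
By the outcome, as a careful person would: the job done as asked, in the order asked, and still so for the second after the job is handed in, with the robot touching nothing.
It also fails if it takes over 46 s, if anything falls off the work surface, if the arm or the gripper's body presses on something with over 40 N, if the wrist force passes 120 N, or if a joint passes its speed limit or range.

## Working session

There is one attempt and no reset: what is moved stays moved. The work goes in short steps, Python scripts to look and compute and a tool call to move; the robot and the scene stay as the last step left them, time stands still between calls to the robot, and variables do not carry over. Pictures are saved under pics/ and viewed, and the job is handed in when it is done.

Besides the shell and the picture viewer there is one more tool, called in YAML: its name, and indented under it one key for each argument. play_rows: Moves the arm, as the interface text tells. Its arguments: {"type":"object","properties":{"claw":{"type":"array","items":{"type":"number"}},"travel":{"type":"array","items":{"type":"array","items":{"type":"number"}}},"dr":{"type":"array","items":{"type":"array","items":{"type":"number"}}},"force":{"type":"number"}},"required":["claw","travel","dr"]}

```bash
mkdir -p pics; cat > h.py <<'E'
import numpy as np, cv2
from plant import ctrl, vision
def snap(n,f):
    d=vision.read_camera(n); cv2.imwrite('pics/'+f+'.png',d['img'][:,:,::-1]); np.savez('pics/'+f+'.npz',**d); return d
def cloud(d):
    K=d['K']; z=d['range_z']; v,u=np.mgrid[0:480,0:640]
    x=(u-K[0,2])/K[0,0]*z; y=(v-K[1,2])/K[1,1]*z
    P=np.stack([x,-y,-z,np.ones_like(z)],-1)
    W=P@np.linalg.inv(d['world_to_cam']).T
    W[z==0]=np.nan
    return W[...,:3]
E
python3 - <<'E'
from h import *
for n in ['scene','top','wrist']:
    d=snap(n,n+'0'); print(n,[k for k in d],d['K'].tolist()); print(np.linalg.inv(d['world_to_cam']).round(3).tolist())
s=ctrl.get_state(); print(s)
E
```

```text
scene ['img', 'range_z', 'K', 'world_to_cam'] [[498.61033805663476, 0.0, 325.1367174124693], [0.0, 498.61033805663476, 233.94158572914708], [0.0, 0.0, 1.0]]
[[-0.829, -0.392, 0.4, 1.177], [0.559, -0.553, 0.617, 0.903], [-0.021, 0.735, 0.678, 1.065], [0.0, 0.0, 0.0, 1.0]]
top ['img', 'range_z', 'K', 'world_to_cam'] [[568.2402272527956, 0.0, 319.35931444926257], [0.0, 568.2402272527956, 242.10935653166737], [0.0, 0.0, 1.0]]
[[0.011, 0.995, -0.104, 0.425], [-1.0, 0.009, -0.019, -0.014], [-0.018, 0.104, 0.994, 1.507], [0.0, 0.0, 0.0, 1.0]]
wrist ['img', 'range_z', 'K', 'world_to_cam'] [[414.0698662727382, 0.0, 318.4220636987203], [0.0, 414.0698662727382, 247.89148709110611], [0.0, 0.0, 1.0]]
[[0.285, 0.907, 0.31, 0.272], [-0.959, 0.271, 0.089, -0.622], [-0.003, -0.323, 0.947, 0.373], [0.0, 0.0, 0.0, 1.0]]
{'time': 0.15, 'qpos': array([-1.43199239e+00,  2.87037114e-01,  1.57784284e+00,  8.34329751e-06,
        1.27861740e+00, -1.49958366e-01]), 'dq': array([ 0.00099322, -0.00226821, -0.00317899,  0.00044445, -0.00318554,
        0.00069002]), 'joint_efforts': array([ 2.04865151e-03, -4.06601071e+01, -2.93139857e+01, -1.05737681e-04,
        3.94121496e-03, -1.41419412e-05]), 'eef_pos': array([ 0.1922021 , -0.64651932,  0.23021382]), 'tcp_rot': array([ 0.69975582,  0.10241105, -0.69974266,  0.10106428]), 'contact_force': array([-0.44910567,  0.51686497,  0.22509579]), 'wrist_torque': array([ 0.01086658, -0.01669262,  0.0092614 ]), 'opening': 0.9994337736266662}
```

View pics/top0.png

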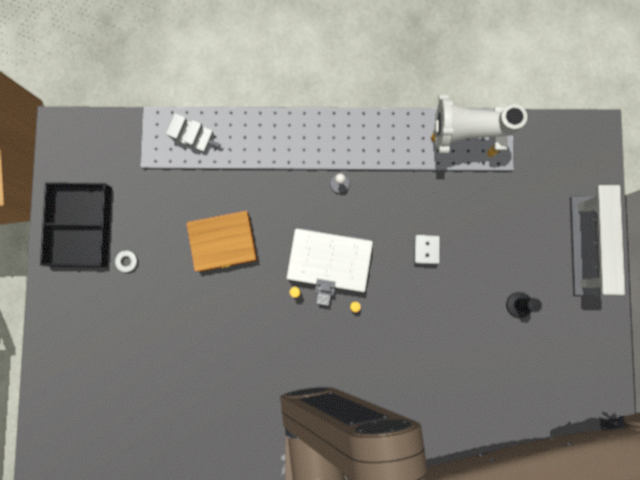

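View pics/scene0.png

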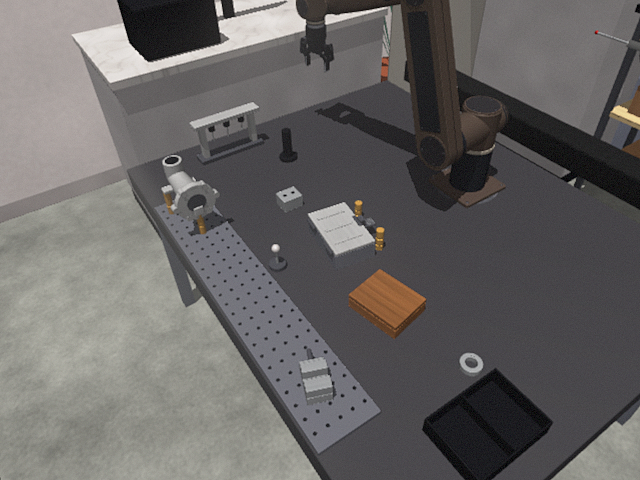

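The top view shows the case at about (330,260) with its tab at (325,292). The standoffs are at (295,293) and (355,307). The wooden box (222,241), ball (341,183) and block (427,249) stand clear of it.

```bash
python3 - <<'E'
from h import *
d=dict(np.load('pics/top0.npz')); W=cloud(d); 
img=d['img'].astype(int)
roi=np.zeros((480,640),bool); roi[220:320,280:385]=True
z=W[...,2]
m=roi&(abs(z-0.067)<0.008)&(img.min(2)>130)
m=cv2.morphologyEx(m.astype(np.uint8),cv2.MORPH_OPEN,np.ones((5,5)))
n,l,st,_=cv2.connectedComponentsWithStats(m); k=1+np.argmax(st[1:,4]); m=l==k
print(st[k],np.nanmedian(z[m]))
c=max(cv2.findContours(m.astype(np.uint8),0,2)[0],key=cv2.contourArea)
# rays to z=.067
K=d['K'];T=np.linalg.inv(d['world_to_cam'])
def ray(uv,h):
    uv=np.asarray(uv,float).reshape(-1,2)
    r=np.c_[(uv[:,0]-K[0,2])/K[0,0],-(uv[:,1]-K[1,2])/K[1,1],-np.ones(len(uv))]@T[:3,:3].T
    o=T[:3,3]; return o+r*((h-o[2])/r[:,2])[:,None]
P=ray(c.reshape(-1,2),.067)
r=cv2.minAreaRect(P[:,:2].astype(np.float32)*1000);print('lid',r, cv2.boxPoints(r).round(1).tolist())
# standoffs: yellow
y=(roi&(img[...,0]>150)&(img[...,2]<100)).astype(np.uint8)
n,l,st,ce=cv2.connectedComponentsWithStats(y)
for i in range(1,n):
    if st[i,4]>15: zz=np.nanmax(z[l==i]); print('so',ce[i],st[i,4],zz,ray(ce[i],zz).round(4))
# tab region
for v in range(276,310,2): print(v,' '.join('%3d'%(1000*x) for x in z[v,308:344:2]))
cv2.imwrite('pics/tz.png',cv2.resize(d['img'][225:320,275:385,::-1],None,fx=7,fy=6,interpolation=cv2.INTER_CUBIC))
E
```

```text
[ 288  230   83   61 3754] 0.06656440750487969
lid ((529.7017211914062, -12.479362487792969), (199.34437561035156, 130.3140411376953), 81.13368225097656) [[450.0, -100.9000015258789], [578.7000122070312, -121.0], [609.4000244140625, 76.0], [480.70001220703125, 96.0]]
so [295.8        292.18181818] 55 0.0816000285940337 [[0.4468 0.0708 0.0816]]
so [354.64634146 306.7195122 ] 82 0.0694308279028013 [[ 0.4121 -0.0769  0.0694]]
276  64  68  63  64  65  64  68  65  63  65  71  66  65  66  61  62  67  68
278  70  65  69  64  67  70  68  65  67  66  61  67  69  65  64  61  68  67
280  68  64  63  65  66  65  67  61  65  63  66  69  69  65  66  68  64  65
282  68  68  69  69  64  61  73  67  72  68  78  71  69  68  70  68  70  58
284  -5  -4  -7   0  32  61  66  68  73  71  70  70  72  56  65  71  66  61
286   0  -2   0   0  54  50  74  68  76  74  73  67  64  62  65  65  63  70
288  -3   3  -5  -2  51  50  70  74  72  72  76   2  56  -2   3   2  31  63
290   0   0   0   0  49  44  42  56  69  77  73  51  49   0  -1  -6   1  -2
292   5  -3   3   4  56  48  47  46  45  50  44  44  58   1   1  -4   0   1
294  -5  -6  -1   1  -2  45  43  46  46  49  53  45  52  -2  -5  -2   1  -1
296   0   1  -1   1  -2  48  46  48  46  48  41  47  -1  -1  -2   0  -3   3
298   0   0   5  -3   1  49  51  47  45  50  48  -4  -3  -2  -5  -1   0   0
300   0  -4   3  -3   0  44  51  44  45  46  42  -7   1   0   1   0   0  -3
302   8  -1  -5  -1  45  46  43  48  45  48  47   2  -9   1 -10   0  -1  -2Traceback (most recent call last):
  File "<stdin>", line 25, in <module>
  File "<stdin>", line 25, in <genexpr>
ValueError: cannot convert float NaN to integer
```

View pics/wrist0.png

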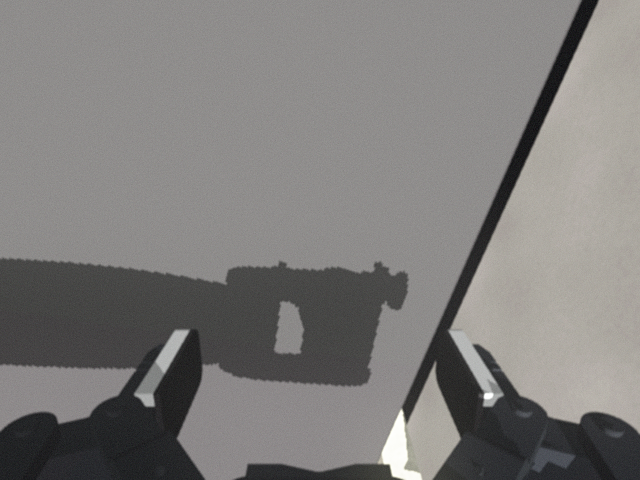

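```bash
python3 - <<'E'
from h import *
d=dict(np.load('pics/top0.npz')); W=cloud(d); z=W[...,2]
K=d['K'];T=np.linalg.inv(d['world_to_cam'])
m=np.zeros((480,640),bool); m[289:310,312:336]=True
m&=(z>.035)&(z<.058)
m=cv2.morphologyEx(m.astype(np.uint8),cv2.MORPH_OPEN,np.ones((3,3)))
c=max(cv2.findContours(m,0,2)[0],key=cv2.contourArea); uv=c.reshape(-1,2).astype(float)
r=np.c_[(uv[:,0]-K[0,2])/K[0,0],-(uv[:,1]-K[1,2])/K[1,1],-np.ones(len(uv))]@T[:3,:3].T
P=T[:3,3]+r*((.0475-T[2,3])/r[:,2])[:,None]
a=-.155;R=np.array([[np.cos(a),-np.sin(a)],[np.sin(a),np.cos(a)]])
Q=(P[:,:2]-[.5297,-.0125])@R
print('pad in case',Q.min(0),Q.max(0), 'height',np.nanmedian(z[m>0]))
a=cv2.resize(d['img'][225:320,275:385,::-1],None,fx=5,fy=5,interpolation=cv2.INTER_CUBIC)
cv2.imwrite('pics/tz.png',a)
s=dict(np.load('pics/scene0.npz'))['img']
cv2.imwrite('pics/sz.png',np.hstack([cv2.resize(s[0:100,270:360,::-1],None,fx=4,fy=4),cv2.resize(s[190:290,300:400,::-1],None,fx=4,fy=4)]))
E
```

```text
pad in case [-0.11406514 -0.01678844] [-0.0768222   0.02189183] height 0.0469111775915112
```

View pics/tz.png

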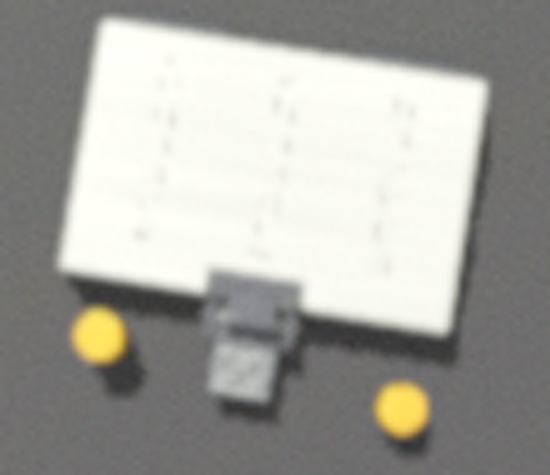

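View pics/sz.png

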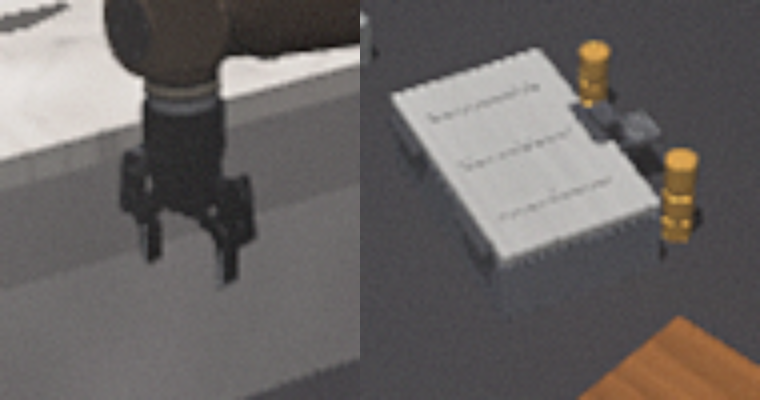

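```bash
cat >> h.py <<'E'
from scipy.spatial.transform import Rotation as Rn
C=np.array([.5297,-.0125]); yaw=-.155
cx=np.array([np.cos(yaw),np.sin(yaw)]); cy=np.array([-np.sin(yaw),np.cos(yaw)])
def cw(x,y,z): return np.r_[C+x*cx+y*cy,z]
def tgt(yaw=yaw,tilt=0):  # tool x down, tool z along case x ; tilt: fingers lean forward
    z=np.array([np.cos(yaw),np.sin(yaw),0]); x=np.array([0,0,-1.]); 
    R=Rn.from_matrix(np.stack([x,np.cross(z,x),z],1)); 
    return R*Rn.from_rotvec([0,-tilt,0])
def go(p,Rt):
    s=ctrl.get_state(); R=Rn.from_quat(s['tcp_rot'])
    print('shift',R.inv().apply(np.asarray(p)-s['eef_pos']).round(4),'dr',(R.inv()*Rt).as_rotvec().round(4))
def st():
    s=ctrl.get_state()
    print(s['time'],'p',s['eef_pos'].round(4),'q',s['qpos'].round(3),'F',s['contact_force'].round(2),'op',round(s['opening'],2)); R=Rn.from_quat(s['tcp_rot']).as_matrix(); print(R.round(3).tolist())
    p=s['eef_pos']; d=p[:2]-C; print('case xyz',(d@cx).round(4),(d@cy).round(4),p[2].round(4))
E
python3 - <<'E'
from h import *
st()
go([.36,-.30,.22],tgt(-.6)); go(cw(-.102,.002,.12),tgt())
E
```

```text
0.15 p [ 0.1922 -0.6465  0.2302] q [-1.432  0.287  1.578  0.     1.279 -0.15 ] F [-0.45  0.52  0.23] op 1.0
[[-0.0, 0.285, -0.959], [0.002, -0.959, -0.285], [-1.0, -0.002, -0.0]]
case xyz -0.2356 -0.6785 0.2302
shift [ 0.0108 -0.2844 -0.2595] dr [-2.2528e+00 -2.3000e-03  7.0000e-04]
shift [ 0.1114 -0.5571 -0.4128] dr [-2.6978e+00 -2.6000e-03  2.0000e-04]
```

```bash
cat >> h.py <<'E'
def tgt(yaw=yaw,tilt=0):  # tool x down, tool z along -case x
    z=-np.array([np.cos(yaw),np.sin(yaw),0]); x=np.array([0,0,-1.])
    return Rn.from_matrix(np.stack([x,np.cross(z,x),z],1))*Rn.from_rotvec([0,-tilt,0])
E
python3 - <<'E'
from h import *
go([.36,-.30,.22],tgt(-.155)); go(cw(-.102,.002,.12),tgt())
E
```

```text
shift [ 0.0108 -0.2844 -0.2595] dr [4.438e-01 1.000e-04 1.900e-03]
shift [ 0.1114 -0.5571 -0.4128] dr [4.438e-01 1.000e-04 1.900e-03]
```

play_rows:
  claw: [255,255,255,255,255,255,255,255,255,255,255,255]
  travel:
    - [0.011,-0.284,-0.26]
    - [0.011,-0.284,-0.26]
    - [0.011,-0.284,-0.26]
    - [0.011,-0.284,-0.26]
    - [0.011,-0.284,-0.26]
    - [0.011,-0.284,-0.26]
    - [0.011,-0.284,-0.26]
    - [0.011,-0.284,-0.26]
    - [0.011,-0.284,-0.26]
    - [0.011,-0.284,-0.26]
    - [0.011,-0.284,-0.26]
    - [0.011,-0.284,-0.26]
  dr:
    - [0.444,0,0]
    - [0.444,0,0]
    - [0.444,0,0]
    - [0.444,0,0]
    - [0.444,0,0]
    - [0.444,0,0]
    - [0.444,0,0]
    - [0.444,0,0]
    - [0.444,0,0]
    - [0.444,0,0]
    - [0.444,0,0]
    - [0.444,0,0]

```text
time: 1.35
eef_pos: [0.3601, -0.3013, 0.2198]
tcp_rot: [-0.705, 0.055, 0.705, 0.056]
contact_force: [0.7, 0.6, -0.0]
opening: -0.004
```

```bash
python3 - <<'E'
from h import *
st(); go(cw(-.102,.002,.12),tgt())
E
```

```text
1.35 p [ 0.3601 -0.3013  0.2198] q [-9.140e-01 -1.700e-01  2.076e+00  1.000e-03  1.237e+00  8.140e-01] F [ 0.68  0.61 -0.04] op -0.0
[[-0.0, -0.156, -0.988], [0.002, -0.988, 0.156], [-1.0, -0.002, 0.001]]
case xyz -0.123 -0.3115 0.2198
shift [ 0.1003 -0.3134 -0.0204] dr [-0.002   0.0007  0.0016]
```

play_rows:
  claw: [255,255,255,255,255,255,255,255,255,255]
  travel:
    - [0.08,-0.313,-0.02]
    - [0.08,-0.313,-0.02]
    - [0.08,-0.313,-0.02]
    - [0.08,-0.313,-0.02]
    - [0.08,-0.313,-0.02]
    - [0.08,-0.313,-0.02]
    - [0.08,-0.313,-0.02]
    - [0.08,-0.313,-0.02]
    - [0.08,-0.313,-0.02]
    - [0.08,-0.313,-0.02]
  dr:
    - [-0.002,0,0]
    - [-0.002,0,0]
    - [-0.002,0,0]
    - [-0.002,0,0]
    - [-0.002,0,0]
    - [-0.002,0,0]
    - [-0.002,0,0]
    - [-0.002,0,0]
    - [-0.002,0,0]
    - [-0.002,0,0]

```text
time: 2.35
eef_pos: [0.4292, 0.0034, 0.1408]
tcp_rot: [0.705, -0.055, -0.705, -0.056]
contact_force: [-0.3, -0.1, 0.6]
opening: 0.005
```

```bash
python3 - <<'E'
from h import *
st(); go(cw(-.102,.002,.055),tgt()); snap('top','top1');snap('wrist','wrist1');snap('scene','scene1')
s=cv2.imread('pics/scene1.png'); cv2.imwrite('pics/sz1.png',cv2.resize(s[130:290,290:450],None,fx=3.7,fy=3.7))
E
```

```text
2.35 p [0.4292 0.0034 0.1408] q [-2.300e-01 -1.800e-01  2.237e+00  1.000e-03  1.084e+00  1.497e+00] F [-0.31 -0.06  0.57] op 0.0
[[0.0, -0.156, -0.988], [0.001, -0.988, 0.156], [-1.0, -0.001, -0.0]]
case xyz -0.1017 0.0002 0.1408
shift [ 0.0858 -0.0017  0.0003] dr [-0.0021 -0.0002  0.0012]
```

View pics/wrist1.png

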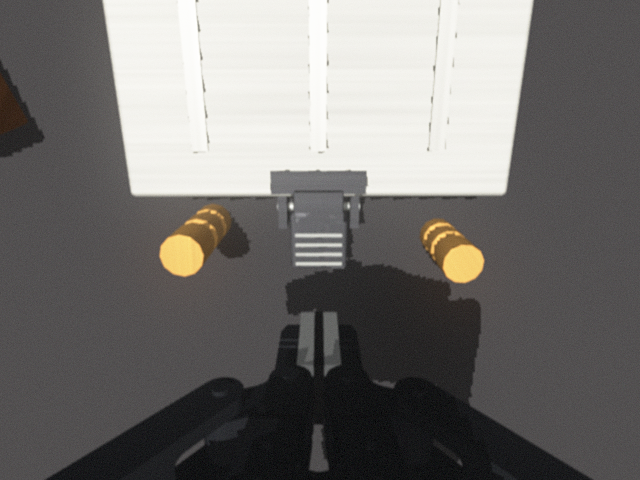

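View pics/sz1.png

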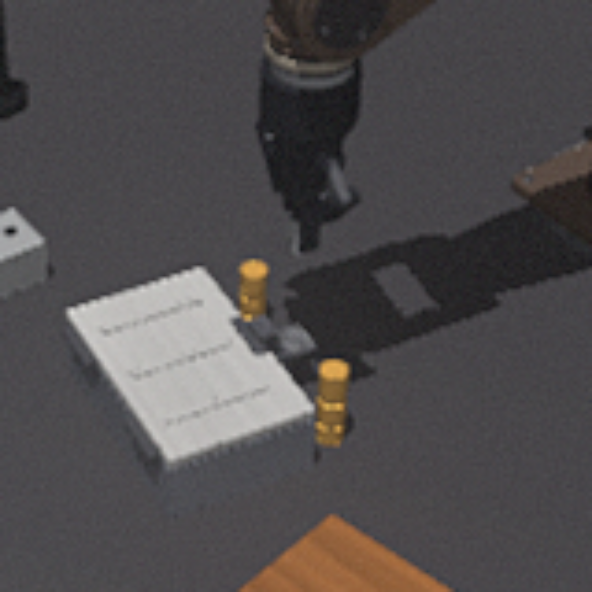

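```bash
python3 - <<'E'
from h import *
d=dict(np.load('pics/wrist1.npz'));K=d['K'];T=np.linalg.inv(d['world_to_cam'])
for u,v,h in [(294,267,.0475),(345,267,.0475),(132,194,.067),(506,194,.067),(319,192,.074)]:
    r=T[:3,:3]@[(u-K[0,2])/K[0,0],-(v-K[1,2])/K[1,1],-1]; p=T[:3,3]+r*(h-T[2,3])/r[2]
    e=p[:2]-C; print(p.round(4),'case',(e@cx).round(4),(e@cy).round(4))
E
```

```text
[0.4216 0.0208 0.0475] case -0.1119 0.0162
[ 0.4168 -0.01    0.0475] case -0.1119 -0.015
[0.4833 0.0959 0.067 ] case -0.0626 0.0999
[ 0.4524 -0.0997  0.067 ] case -0.0629 -0.0981
[ 0.4703 -0.0024  0.074 ] case -0.0603 0.0008
```

play_rows:
  claw: [255,255,255,255]
  travel:
    - [0.04,-0.001,0.001]
    - [0.07,-0.001,0.001]
    - [0.085,-0.001,0.001]
    - [0.085,-0.001,0.001]
  dr:
    - [0,0,0]
    - [0,0,0]
    - [0,0,0]
    - [0,0,0]

```text
time: 2.9
eef_pos: [0.4262, 0.0045, 0.0536]
tcp_rot: [-0.703, 0.055, 0.707, 0.057]
contact_force: [-0.8, 1.2, 0.7]
opening: -0.003
```

```bash
python3 - <<'E'
from h import *
st(); snap('wrist','wrist2')
E
```

```text
2.9 p [0.4262 0.0045 0.0536] q [-2.290e-01 -3.000e-02  2.290e+00  2.000e-03  8.860e-01  1.499e+00] F [-0.81  1.19  0.67] op -0.0
[[-0.005, -0.158, -0.987], [0.003, -0.987, 0.158], [-1.0, -0.002, 0.005]]
case xyz -0.1049 0.0008 0.0536
```

View pics/wrist2.png

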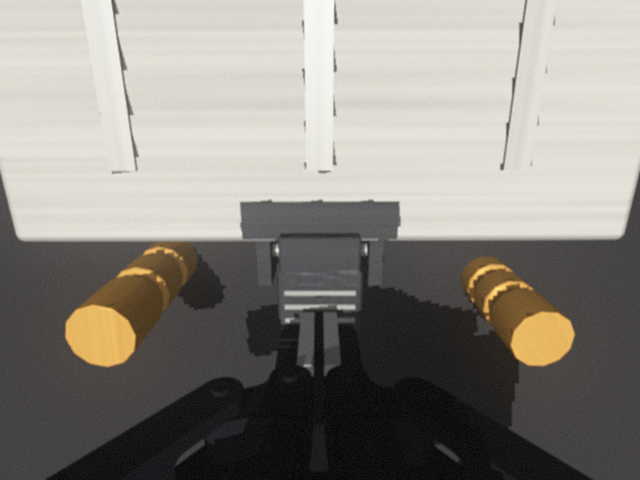

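The tool is centred over the pad: the fingertips are at (319,315) and the pad front is at row ~322. Next I press down.

play_rows:
  claw: [255,255,255,255,255]
  travel:
    - [0.003,0,-0.001]
    - [0.006,0,-0.001]
    - [0.009,0,-0.001]
    - [0.011,0,-0.001]
    - [0.011,0,-0.001]
  dr:
    - [0,0,0]
    - [0,0,0]
    - [0,0,0]
    - [0,0,0]
    - [0,0,0]

```text
time: 3.45
eef_pos: [0.4294, 0.0039, 0.0449]
tcp_rot: [-0.705, 0.056, 0.705, 0.056]
contact_force: [0.6, -1.7, 3.7]
opening: 0.001
```

```bash
python3 - <<'E'
from h import *
st(); snap('wrist','wrist3')
E
```

```text
3.45 p [0.4294 0.0039 0.0449] q [-2.290e-01 -7.000e-03  2.289e+00  1.000e-03  8.600e-01  1.500e+00] F [ 0.61 -1.66  3.74] op 0.0
[[-0.0, -0.158, -0.987], [0.001, -0.987, 0.158], [-1.0, -0.001, 0.0]]
case xyz -0.1017 0.0007 0.0449
```

View pics/wrist3.png

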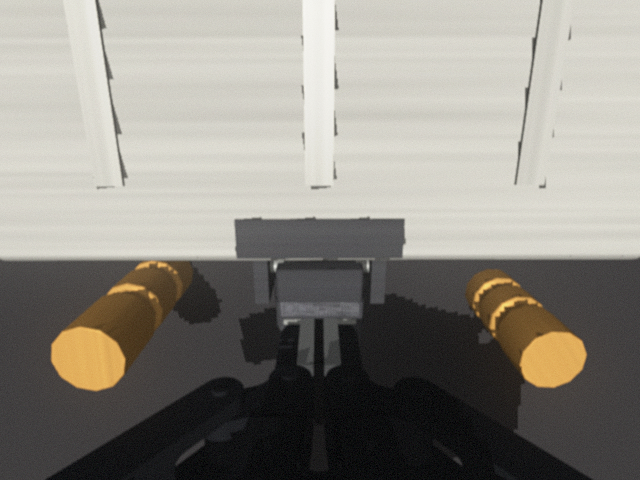

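play_rows:
  claw: [255,255,255,255]
  travel:
    - [0.002,0,0]
    - [0.004,0,0]
    - [0.005,0,0]
    - [0.005,0,0]
  dr:
    - [0,0,0]
    - [0,0,0]
    - [0,0,0]
    - [0,0,0]

```text
time: 3.9
eef_pos: [0.4298, 0.0038, 0.0411]
tcp_rot: [-0.705, 0.055, 0.705, 0.056]
contact_force: [-3.1, -0.6, 11.7]
opening: -0.002
```

```bash
python3 - <<'E'
from h import *
st(); snap('wrist','wrist4')
E
```

```text
3.9 p [0.4298 0.0038 0.0411] q [-2.290e-01  2.000e-03  2.288e+00  1.000e-03  8.520e-01  1.500e+00] F [-3.07 -0.59 11.71] op -0.0
[[-0.0, -0.157, -0.988], [0.001, -0.988, 0.157], [-1.0, -0.001, 0.001]]
case xyz -0.1012 0.0007 0.0411
```

View pics/wrist4.png

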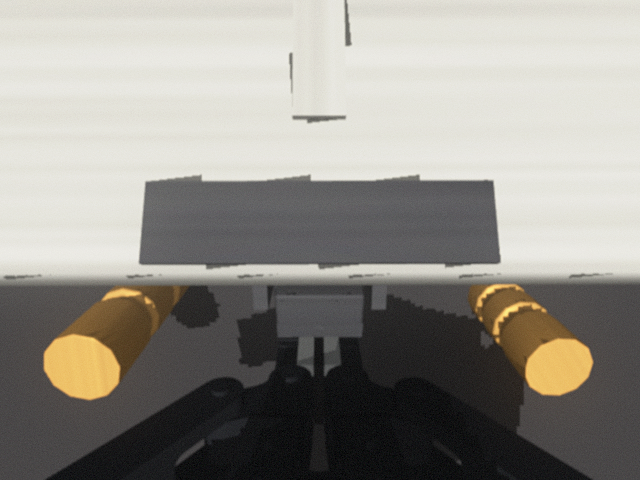

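The lid has come free (its front edge is rising at row ~275). I lift off the tab and back away slightly.

play_rows:
  claw: [255,255,255,255,255,255,255,255]
  travel:
    - [-0.01,0,0.004]
    - [-0.03,0,0.008]
    - [-0.05,0,0.01]
    - [-0.07,0,0.01]
    - [-0.07,0,0.01]
    - [-0.07,0,0.01]
    - [-0.07,0,0.01]
    - [-0.07,0,0.01]
  dr:
    - [0,0,0]
    - [0,0,0]
    - [0,0,0]
    - [0,0,0]
    - [0,0,0]
    - [0,0,0]
    - [0,0,0]
    - [0,0,0]

```text
time: 4.75
eef_pos: [0.419, 0.0056, 0.1096]
tcp_rot: [-0.704, 0.055, 0.706, 0.056]
contact_force: [0.3, 0.4, 0.4]
opening: -0.002
```

```bash
python3 - <<'E'
from h import *
st(); snap('wrist','wrist5');d=snap('top','top5');snap('scene','scene5')
s=cv2.imread('pics/scene5.png'); t=cv2.imread('pics/top5.png');cv2.imwrite('pics/sz5.png',np.hstack([cv2.resize(s[130:290,290:450],(400,400)),cv2.resize(t[210:320,270:380],(400,400))]))
W=cloud(d).reshape(-1,3); e=W[:,:2]-C; X=e@cx;Y=e@cy
for y0 in (-.085,-.06,.06,.085):
  m=(abs(Y-y0)<.008)&(abs(X)<.12)&(W[:,2]>.03); o=np.argsort(X[m]); print(y0,[(round(a*1000),round(b*1000)) for a,b in zip(X[m][o],W[m,2][o])][::6])
E
```

```text
4.75 p [0.419  0.0056 0.1096] q [-2.300e-01 -1.550e-01  2.280e+00  1.000e-03  1.019e+00  1.498e+00] F [0.25 0.37 0.44] op -0.0
[[-0.003, -0.157, -0.988], [0.002, -0.988, 0.157], [-1.0, -0.001, 0.003]]
case xyz -0.1122 0.0008 0.1096
-0.085 [(-117, 58), (-114, 58), (-112, 62), (-109, 59), (-107, 60), (-104, 62), (-102, 64), (-100, 51), (-97, 62), (-65, 60), (-62, 59), (-60, 57), (-56, 32), (-51, 36), (-46, 35), (-42, 30), (-39, 36), (-36, 31), (-32, 41), (-28, 33), (-25, 151), (-23, 144), (-22, 31), (-21, 154), (-20, 155), (-19, 157), (-17, 153), (-14, 153), (-12, 146), (-10, 146), (-7, 143), (-5, 139), (-3, 139), (0, 141), (2, 141), (4, 134), (7, 126), (10, 129), (12, 124), (15, 119), (18, 117), (20, 119), (22, 117), (24, 109), (27, 107), (29, 107), (32, 105), (35, 94), (37, 100), (40, 96), (43, 90), (45, 90), (48, 89), (50, 82), (52, 82), (55, 85), (58, 80), (61, 80), (63, 76), (66, 71), (70, 62), (73, 56)]
-0.06 [(-120, 406), (-114, 406), (-110, 400), (-106, 400), (-103, 391), (-99, 393), (-95, 391), (-92, 389), (-89, 391), (-85, 385), (-81, 374), (-77, 362), (-63, 52), (-61, 58), (
[... 1129 characters left out ...]
49, 85), (52, 87), (54, 84), (57, 79), (60, 72), (63, 74), (66, 66), (69, 71), (72, 65)]
0.085 [(-104, 75), (-98, 80), (-93, 79), (-88, 76), (-64, 51), (-62, 58), (-58, 34), (-52, 34), (-48, 36), (-44, 31), (-40, 38), (-37, 35), (-33, 39), (-29, 38), (-25, 31), (-23, 150), (-22, 33), (-21, 152), (-20, 153), (-18, 32), (-16, 152), (-14, 148), (-12, 150), (-9, 146), (-7, 150), (-5, 145), (-2, 142), (0, 137), (3, 136), (5, 132), (8, 132), (11, 124), (13, 126), (15, 127), (18, 118), (20, 118), (23, 112), (25, 110), (28, 113), (30, 106), (32, 105), (35, 104), (38, 96), (40, 97), (43, 94), (46, 93), (48, 83), (51, 85), (54, 84), (57, 75), (59, 79), (62, 77), (65, 74), (67, 66), (70, 64), (74, 57)]
```

View pics/sz5.png

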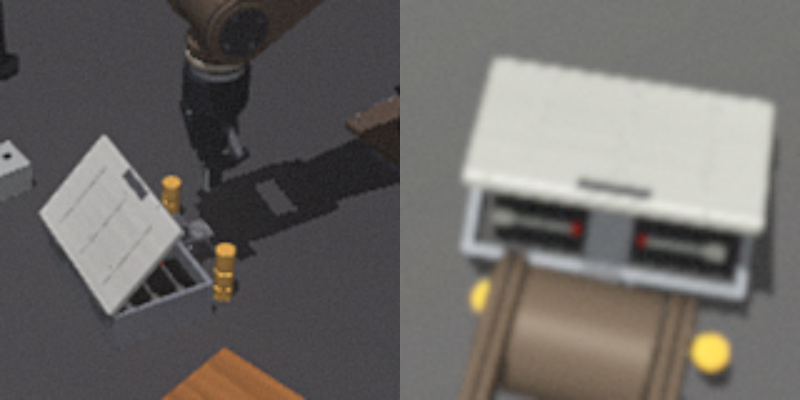

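View pics/wrist5.png

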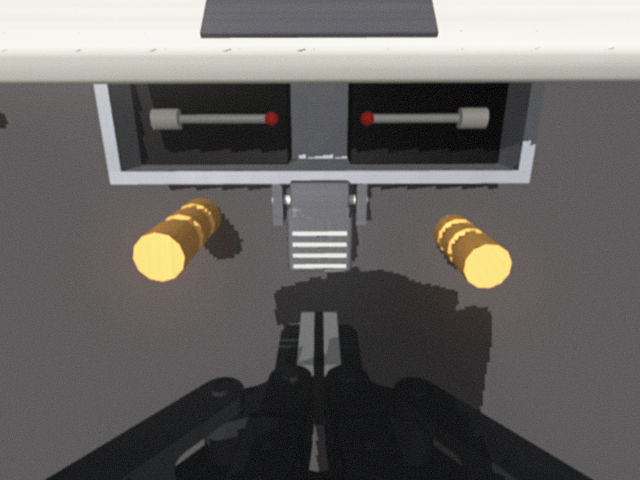

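The lid has popped to about 0.8 rad, with its edge at case x ≈ −23 and z ≈ 150 mm; the standoffs have not moved. Now I push the underside rearward, just below the edge.

play_rows:
  claw: [255,255,255,255,255,255,255,255,255,255,255,255,255,255,255,255,255,255,255,255]
  travel:
    - [-0.002,0,-0.01]
    - [-0.004,0,-0.025]
    - [-0.006,0,-0.04]
    - [-0.008,0,-0.055]
    - [-0.008,0,-0.065]
    - [-0.008,0,-0.07]
    - [-0.008,0,-0.075]
    - [-0.011,0,-0.08]
    - [-0.015,0,-0.085]
    - [-0.019,0,-0.09]
    - [-0.023,0,-0.095]
    - [-0.026,0,-0.1]
    - [-0.03,0,-0.105]
    - [-0.032,0,-0.11]
    - [-0.035,0,-0.115]
    - [-0.037,0,-0.12]
    - [-0.038,0,-0.125]
    - [-0.04,0,-0.13]
    - [-0.04,0,-0.13]
    - [-0.04,0,-0.13]
  dr:
    - [0,0,0]
    - [0,0,0]
    - [0,0,0]
    - [0,0,0]
    - [0,0,0]
    - [0,0,0]
    - [0,0,0]
    - [0,0,0]
    - [0,0,0]
    - [0,0,0]
    - [0,0,0]
    - [0,0,0]
    - [0,0,0]
    - [0,0,0]
    - [0,0,0]
    - [0,0,0]
    - [0,0,0]
    - [0,0,0]
    - [0,0,0]
    - [0,0,0]

```text
time: 6.9
eef_pos: [0.5481, -0.0151, 0.15]
tcp_rot: [-0.704, 0.055, 0.706, 0.056]
contact_force: [-0.7, 0.3, 0.7]
opening: 0.0
```

```bash
python3 - <<'E'
from h import *
st(); snap('scene','scene6');snap('wrist','wrist6')
s=cv2.imread('pics/scene6.png'); t=cv2.imread('pics/wrist6.png');cv2.imwrite('pics/sz6.png',np.hstack([cv2.resize(s[130:290,290:450],(400,400)),cv2.resize(t,(400,400))]))
E
```

```text
6.9 p [ 0.5481 -0.0151  0.15  ] q [-2.130e-01  9.200e-02  1.958e+00  1.000e-03  1.094e+00  1.515e+00] F [-0.66  0.34  0.71] op 0.0
[[-0.002, -0.157, -0.988], [0.001, -0.988, 0.157], [-1.0, -0.001, 0.002]]
case xyz 0.0186 0.0002 0.15
```

View pics/sz6.png

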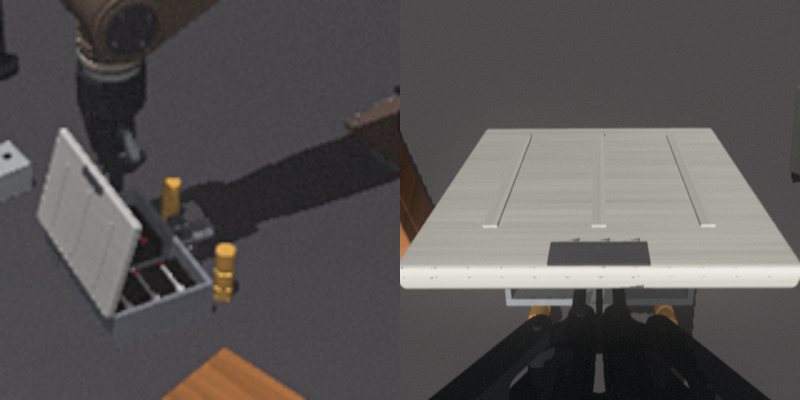

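play_rows:
  claw: [255,255,255,255,255,255,255,255,255,255,255,255,255,255]
  travel:
    - [-0.001,0,-0.005]
    - [-0.002,0,-0.01]
    - [-0.003,0,-0.015]
    - [-0.004,0,-0.02]
    - [-0.005,0,-0.025]
    - [-0.005,0,-0.03]
    - [-0.005,0,-0.035]
    - [-0.005,0,-0.04]
    - [-0.005,0,-0.045]
    - [-0.005,0,-0.05]
    - [-0.005,0,-0.055]
    - [-0.005,0,-0.06]
    - [-0.005,0,-0.06]
    - [-0.005,0,-0.06]
  dr:
    - [0,0,0]
    - [0,0,0]
    - [0,0,0]
    - [0,0,0]
    - [0,0,0]
    - [0,0,0]
    - [0,0,0]
    - [0,0,0]
    - [0,0,0]
    - [0,0,0]
    - [0,0,0]
    - [0,0,0]
    - [0,0,0]
    - [0,0,0]

```text
time: 8.4
eef_pos: [0.6071, -0.0245, 0.1547]
tcp_rot: [-0.704, 0.055, 0.706, 0.056]
contact_force: [-0.4, 0.0, 0.3]
opening: -0.001
```

```bash
python3 - <<'E'
from h import *
st(); snap('scene','scene7');snap('wrist','wrist7')
s=cv2.imread('pics/scene7.png'); t=cv2.imread('pics/wrist7.png');cv2.imwrite('pics/sz7.png',np.hstack([cv2.resize(s[130:290,290:450],(400,400)),cv2.resize(t,(400,400))]))
E
```

```text
8.4 p [ 0.6071 -0.0245  0.1547] q [-2.080e-01  2.140e-01  1.810e+00  1.000e-03  1.120e+00  1.521e+00] F [-0.36  0.01  0.31] op -0.0
[[-0.002, -0.157, -0.988], [0.001, -0.988, 0.157], [-1.0, -0.001, 0.002]]
case xyz 0.0783 0.0001 0.1547
```

View pics/sz7.png

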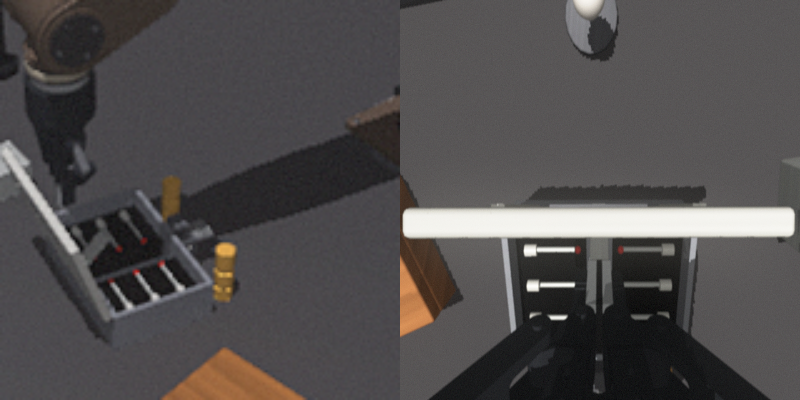

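The lid has gone past upright. I retreat upward and back, then check.

play_rows:
  claw: [255,255,255,255,255,255,255,255,255,255,255,255,255,255]
  travel:
    - [0,0,0.01]
    - [0,0,0.03]
    - [-0.01,0,0.06]
    - [-0.04,0,0.09]
    - [-0.08,0,0.12]
    - [-0.1,0,0.15]
    - [-0.1,0,0.17]
    - [-0.1,0.05,0.17]
    - [-0.1,0.1,0.17]
    - [-0.1,0.15,0.17]
    - [-0.1,0.2,0.17]
    - [-0.1,0.25,0.17]
    - [-0.1,0.25,0.17]
    - [-0.1,0.25,0.17]
  dr:
    - [0,0,0]
    - [0,0,0]
    - [0,0,0]
    - [0,0,0]
    - [0,0,0]
    - [0,0,0]
    - [0,0,0]
    - [0,0,0]
    - [0,0,0]
    - [0,0,0]
    - [0,0,0]
    - [0,0,0]
    - [0,0,0]
    - [0,0,0]

```text
time: 9.9
eef_pos: [0.399, -0.2451, 0.2545]
tcp_rot: [-0.704, 0.056, 0.706, 0.058]
contact_force: [-0.7, 0.6, -0.2]
opening: -0.003
```

```bash
python3 - <<'E'
from h import *
st(); snap('scene','scene8');d=snap('top','top8')
s=cv2.imread('pics/scene8.png'); t=cv2.imread('pics/top8.png');cv2.imwrite('pics/sz8.png',np.hstack([cv2.resize(s[130:290,290:450],(400,400)),cv2.resize(t[210:320,270:380],(400,400))]))
W=cloud(d).reshape(-1,3); e=W[:,:2]-C; X=e@cx;Y=e@cy
m=(abs(Y)<.09)&(X>.04)&(X<.15)&(W[:,2]>.07)&(W[:,2]<.25)
print('lid pts X pct',np.percentile(X[m],[2,50,98]),'z',np.percentile(W[m,2],[2,50,98]),m.sum())
# before/after image shifts elsewhere
a=cv2.cvtColor(np.load('pics/top0.npz')['img'],cv2.COLOR_RGB2GRAY).astype(np.float32); b=cv2.cvtColor(d['img'],cv2.COLOR_RGB2GRAY).astype(np.float32)
for n,(u,v,w) in dict(wood=(222,241,40),so_a=(295,293,10),so_b=(355,307,10),ball=(341,183,13),block=(427,249,18)).items():
    A=a[v-w:v+w,u-w:u+w];B=b[v-w:v+w,u-w:u+w];print(n,cv2.phaseCorrelate(A,B,cv2.createHanningWindow(A.shape[::-1],cv2.CV_32F)),abs(A-B).mean())
E
```

```text
9.9 p [ 0.399  -0.2451  0.2545] q [-0.768 -0.202  2.039 -0.     1.308  0.964] F [-0.68  0.61 -0.25] op -0.0
[[-0.003, -0.16, -0.987], [0.002, -0.987, 0.16], [-1.0, -0.002, 0.003]]
case xyz -0.0933 -0.25 0.2545
lid pts X pct [0.06999476 0.09302295 0.11616687] z [0.07243852 0.13673757 0.17898296] 1852
wood ((-0.12082847492705184, 0.10046002048590452), 1.007109505981207) 1.4987192
so_a ((0.06280785660830368, -0.17096135704853843), 0.9336498832702637) 1.7285564
so_b ((-0.15550842494806894, -0.022774755791731494), 0.9092665016651154) 1.2781305
ball ((0.6640185520625526, 0.5762783144019945), 1.03783997913774) 3.5843196
block ((0.17275799035996897, 0.15483678169692894), 0.9156689022058322) 1.555633
```

View pics/sz8.png

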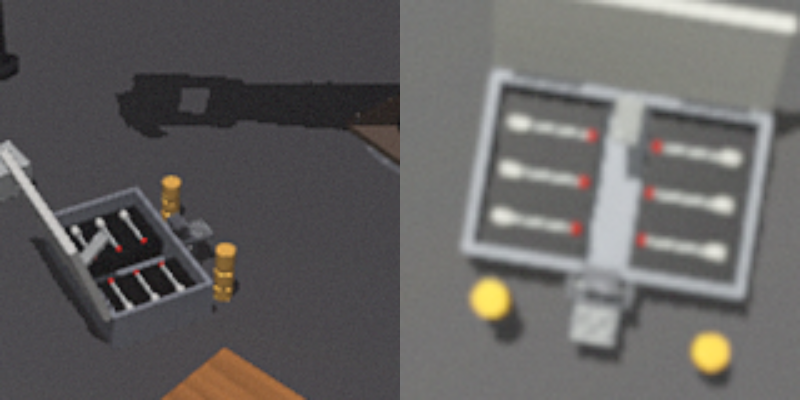

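```bash
python3 - <<'E'
from h import *
d=snap('top','top9'); a0=dict(np.load('pics/top0.npz'))
for d_ in (a0,d):
    W=cloud(d_);z=W[...,2]; m=np.zeros((480,640),bool); m[289:310,312:336]=True
    m&=(z>.035)&(z<.058); m=cv2.morphologyEx(m.astype(np.uint8),cv2.MORPH_OPEN,np.ones((3,3)))>0
    e=np.nanmedian(W[m],0)[:2]-C; print('pad',m.sum(),e@cx,e@cy)
    bm=np.zeros((480,640),bool); bm[165:205,325:360]=True; bm&=(d_['img'].min(2)>170)
    print('ball',np.argwhere(bm).mean(0),bm.sum())
W=cloud(d).reshape(-1,3); e=W[:,:2]-C; X=e@cx;Y=e@cy
m=(abs(Y)<.09)&(X>.07)&(X<.105)&(W[:,2]>.075)&(W[:,2]<.17)
v=cv2.fitLine(np.c_[X[m],W[m,2]].astype(np.float32),cv2.DIST_HUBER,0,.01,.01).ravel(); print('lid angle',np.pi-np.arctan2(abs(v[1]),v[0]*np.sign(v[1])),m.sum())
cv2.imwrite('pics/b.png',np.hstack([cv2.resize(x['img'][160:210,315:365,::-1],(400,400)) for x in (a0,d)]))
E
```

```text
pad 200 -0.09524031669837246 0.0008670116456890704
ball [170.21686747 341.1626506 ] 166
pad 200 -0.09522769108328272 0.0009206721936095599
ball [170.43859649 341.0877193 ] 171
lid angle 1.9011538 1326
```

View pics/b.png

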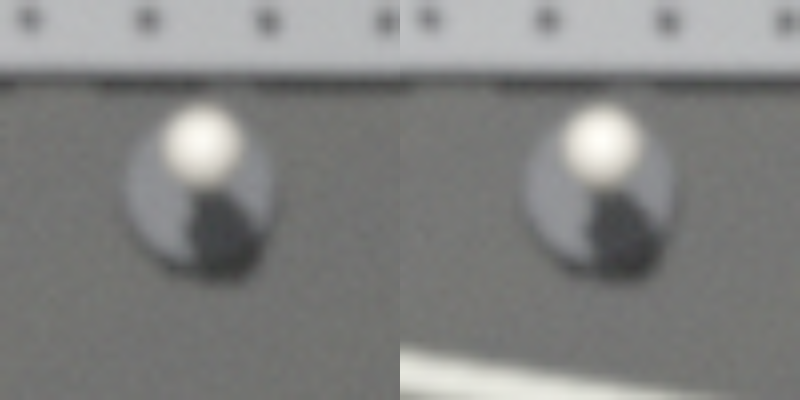

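The ball has not moved; the apparent shift came from the lid entering that image window. The lid stands at 1.90 rad and the case is where it was.

```bash
python3 -c "
from plant import ctrl
print(ctrl.sign_off())"
```

```text
the job is handed in; nothing more can be done
None
```

The stylus case is open. I pressed the tab with the shut fingers until the lid popped up to about 0.8 rad. I then pushed the lid's underside past upright until it reached its stop, and moved the arm clear before handing the job in.

**Lid:** the last top view puts it at 1.90 rad, which is its stop.

**Case:** the tab pad moved less than 0.1 mm between the first and last views, so the case stayed where it was.

**Other things on the table:** the wooden box and the two standoffs show no shift beyond 0.2 pixel, and the steel block none beyond 0.25. The reference ball first read a 0.9 pixel shift. Before-and-after crops show it in place; the lid's edge had entered its image window. I did not measure the ring gauge or the black post afterwards; the ring gauge is far from the arm's path, and the arm passed well above the post.

**Force:** the highest reading I saw was about 12 N, while pressing the tab. In that reading there was also about 3 N pushing back towards the robot, possibly the rising lid lightly touching the gripper. I lifted off straight away.

**Time:** about 10 s of the 46 s.

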